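# Check a sample tube over the inspection lamp

## Robot

A 6-joint arm with a two-finger parallel gripper is mounted at the origin on the work surface. World frame = base frame: x ahead of the robot, y to its left, z up, the work surface at z = 0. Lengths are in mm, angles in rad, forces in N, time in s.
With the tool pointing down it reaches from about 350 to 975 mm from the base axis. Payload 7.1 kg.
Tool frame: the origin (TCP) lies at the very end of the fingers, on their centre line; the grasp point (between the pads) lies 19 mm behind it; z points along the fingers, y is the line along which they close (so a half turn about z gives the same grasp; the last joint's range is limited). The gripper opens to 88 mm and grips with 3 to 60 N. Pads are 20 mm wide; open, the fingers measure 115 mm over their backs; the gripper's body (75 mm by 178 mm) begins 61 mm behind the grasp point.
Start: joints at [-1.212, 0.423, 1.63, -0, 1.089, -0.019], TCP at [230.564, -580.9, 222.675] pointing down, gripper open.
Joint ranges: [-3, 3], [-0.9, 2.11], [0.09, 2.58], [-1.31, 4.45], [0.11, 2.69], [-2.54, 2.54]. Speed limits (rad/s): [2.39, 2.39, 3.01, 3.14, 3.14, 3.14].

## Interface

Orientations are given as a rotation vector (axis times angle).
In Python, from workcell import ctrl, optics gives the robot as it stands.
- The arm moves only by the shell command python3 -m jog 'ROWS'. ROWS is JSON, a list of rows, each a list of 7 numbers: the shift along the tool's x, y, z in units of 40 mm (1.0 is 40 mm), then the turn, a rotation vector about the tool's x, y, z in units of 6 degrees (1.0 is 6 degrees), then the opening, from 0 (shut) to 1 (fully open). A call has 1 to 20 rows; each row shifts and turns the commanded pose from where the row before left it, along the tool's axes as they then stand; what a row does not reach is not made up. A row lasts 1/10 s, in which the tool goes at most 50 mm and 8.59 degrees, less where a joint would pass 70% of its speed; a pose out of reach is approached as far as the arm can. A call is refused whole if a number of a shift passes 1 or a number of a turn 1, either way. A call with a gripper value outside its range is refused whole. The fingers move at their own pace and stop on an object; the grip force is fixed at half the most. Time passes only in rows, so rows that do not move let the fingers close. It gives the time, the measured TCP pose, the force, the opening and the grip force at its end, in the units of the state.
- ctrl.get_obs(): the state, without advancing time (a new reading comes with each control period).
- optics.get_image(name): name is "scene" or "top" or "wrist"; returns the picture (420x560x3 uint8, red, green, blue); there is no depth.
- optics.camera_model(name): a dict with "fov_y" (degrees; the focal length in pixels is half the picture's height over the tangent of half this angle, whatever the lens; pixels are square), "cx", "cy" (the principal point, pixels), "view" (4x4, takes a point from world to camera coordinates); the wrist camera has in their place "hand_eye" (4x4, takes a point from camera to tool coordinates, whose origin is the TCP and whose axes are the flange's). Camera axes: x right, y up, looking along -z (the intrinsics and any distortion apply to the point x, -y, -z); pixel columns grow to the right and rows downward; lengths in mm; the calibration is good to about 2 mm. The wrist camera is an equidistant fisheye: a pixel r from the principal point sees the ray r / f radians off the axis. A picture is of the moment at which its call begins: read the wrist's pose just before it. camera_model takes no time and is no camera call.
- ctrl.close_job(): hands the job in; it is judged then, once.
Trained networks look in the newest picture that a camera, given by its name, has taken for a name from the list of things; names that differ only in an ending like _2 or _b are one class to them, and where a whole thing is asked for, a point or a joint stands for the part that bears it (a point fixed in the world has none). Each returns a list of dicts, best first, with "conf" (0 to 1); they miss things now and then, are a little off and sometimes report something else, mostly with a low value. They report only what shows in the picture. A call takes as long as a camera call.
- optics.masks_of(target, camera): "pixels" (420x560 bool, what is visible of it) and "extent" ([centre column, centre row, width, height] in pixels, round what is visible of it).
The state is a dict: "t": time; "qpos": joint angles; "qvel": joint speeds; "joint_torque": joint torques, N m; "ee_pos": TCP position; "orientation": TCP orientation; "ft_force": force on the tool from outside, world axes, zero at the start; "moment": the same for the moment, N m; "width": finger opening in mm; "grasp_force": force on a finger pad.
Only numpy, scipy, OpenCV 4.12 (cv2) and the standard library are available. Lean on these libraries where they do the work, as an engineer would, in place of code of your own. Each camera call takes 0.05 s, during which the arm holds its last target. There are 200 camera calls.

## Task

Get ready to look the orange-capped tube over for cracks: push the inspection lamp's loaded filter drawer fully home, then draw the orange-capped tube out of its rack and tip it halfway over, 45 degrees from upright with the cap end higher, with the middle of the tube over the middle of the lamp's light window and its lower end a few centimetres clear above the window. Finish while still holding it there, steady in the gripper; leave the blue-capped tubes in the rack and the other bottles and glassware where they stand.

Things in the scene. Friction and masses are not known exactly. Their poses are not given: they have to be found in the camera images.
- lamp: inspection lamp: blue box 140 (its x) by 200 (its y) by 90 high, fixed to the bench, with a pale light window on top and one white-fronted drawer. Origin: centre of its underside; its x points away from the robot into the box (the drawer slides out along its -x), z up
- lamp_window (a point): centre of the pale light window (100 by 120, black frame) in the lamp's top, on its upper face, 95 above the bench; axes as the lamp's
- lamp_drawer0 (a joint): how far the lamp's filter drawer is out, in m: 0 = fully home; starts 0.03 to 0.065 out. Slides with light friction (about 1 to 2 N) against a firm stop at 0 and stays where it is left; pushing its handle or front along the lamp's x shuts it
- lamp_drawer0_handle (a point): middle of the steel bar handle on the drawer front (about 100 long along the lamp's y, 35 out from the front); moves with the drawer. The front may be pushed by this bar
- rack: white rack block 62 (its x) by 250 (its y) by 65 high, fixed to the bench, with one row of four holes 60 apart along its y, each 33 wide and 55 deep (hole floor 10 above the bench). Origin: centre of its underside; z up
- orange_tube: clear straight round tube, diameter 29, with an orange screw cap 35 in diameter and 20 high on top, 117 tall over all, 40 g or so. Stands upright in a hole of the rack, 10 above the bench, so its top 62 show above the rack (cap included). Origin: centre of its lower end; z runs along the tube towards the cap
- orange_tube_mid (a point): middle of the orange-capped tube, on its axis, 58 from its lower end; axes as the tube's
- blue_tube_a: clear straight round tube, diameter 29, with a blue screw cap 35 in diameter and 20 high on top, 117 tall over all, 40 g or so. Stands upright in a hole of the rack. Same tube as the orange-capped one; not to be taken. Origin: centre of its lower end
- blue_tube_b: clear straight round tube, diameter 29, with a blue screw cap 35 in diameter and 20 high on top, 117 tall over all, 40 g or so. Stands upright in a hole of the rack. Same tube as the orange-capped one; not to be taken. Origin: centre of its lower end
- blue_tube_c: clear straight round tube, diameter 29, with a blue screw cap 35 in diameter and 20 high on top, 117 tall over all, 40 g or so. Stands upright in a hole of the rack. Same tube as the orange-capped one; not to be taken. Origin: centre of its lower end
- bottle_a: brown reagent bottle, 52 diameter, 105 tall, a bystander. Origin: centre of its underside
- bottle_b: clear reagent bottle, 52 diameter, 105 tall, a bystander. Origin: centre of its underside
- bottle_c: brown reagent bottle, 52 diameter, 105 tall, a bystander. Origin: centre of its underside
- beaker: glass beaker, 90 diameter, 120 tall, a bystander. Origin: centre of its underside
- flask: stoppered long-necked glass flask, 88 diameter, 205 tall, a bystander. Origin: centre of its underside
- jar: white jar with blue cap, 64 diameter, 70 tall, a bystander. Origin: centre of its underside

How it is judged:
By the outcome, as a careful person would: the job done as asked, in the order asked, and still so for the second after the job is handed in, while the arm keeps its last pose, push and grip.
It also fails if it takes over 48 s, if anything falls off the work surface, if the arm or the gripper's body presses on something with over 40 N, if the wrist force passes 120 N, or if a joint passes its speed limit or range.

## Working session

There is one attempt and no reset: what is moved stays moved. The work goes in short steps, Python scripts to look and compute and a shell command to move; the robot and the scene stay as the last step left them, time stands still between calls to the robot, and variables do not carry over. Pictures are saved under pics/ and viewed, at most 11 in all, crops included, and the job is handed in when it is done.

```bash
mkdir -p pics; ls
python3 - <<'E'
from workcell import ctrl, optics
import cv2, numpy as np
o=ctrl.get_obs(); print({k:np.round(v,3).tolist() for k,v in o.items()})
for n in ("scene","top"):
    im=optics.get_image(n); cv2.imwrite(f"pics/{n}0.png",im[:,:,::-1])
    m=optics.camera_model(n); print(n,m)
    for t in ("lamp","lamp_drawer0","lamp_drawer0_handle","rack","orange_tube","blue_tube_a","bottle_a","beaker","flask","jar"):
        print(t,[(np.round(d["extent"],1).tolist(),round(d["conf"],2)) for d in optics.masks_of(t,n)][:4])
print(optics.camera_model("wrist"))
E
```

```text
pics
{'t': 0.0, 'qpos': [-1.212, 0.424, 1.631, 0.0, 1.089, -0.019], 'qvel': [0.0, -0.001, -0.0, 0.001, 0.001, 0.001], 'joint_torque': [0.002, -54.462, -27.366, 0.065, 0.023, -0.0], 'ee_pos': [230.412, -580.4, 221.901], 'orientation': [-3.084, -0.59, 0.0], 'ft_force': [-0.034, -0.807, 0.083], 'moment': [-0.025, -0.017, 0.009], 'grasp_force': 0.0, 'width': 88.272}
scene {'fov_y': 43.87698252040613, 'cx': 290.63630991224005, 'cy': 204.50679216472884, 'view': array([[ 3.43194506e-01,  9.39144492e-01, -1.50051228e-02,
        -2.18236082e+02],
       [-6.12080503e-01,  2.35734933e-01,  7.54842036e-01,
         2.88052056e+02],
       [ 7.12442972e-01, -2.49873297e-01,  6.55734967e-01,
        -1.98301496e+03],
       [ 0.00000000e+00,  0.00000000e+00,  0.00000000e+00,
         1.00000000e+00]])}
lamp [([228.2, 228.6, 73.9, 77.3], 0.74), ([429.4, 156.5, 26.5, 62.8], 0.62), ([363.8, 190.6, 14.0, 27.8], 0.6)]
lamp_drawer0 [([222.1, 201.6, 67.8, 24.9], 0.64)]
lamp_drawer0_handle [([220.1, 204.0, 64.8, 23.8], 0.74)]
rack [([221.8, 200.5, 64.2, 18.0], 0.63), ([334.9, 213.8, 85.4, 50.1], 0.56), 
[... 1297 characters left out ...]
1.3, 147.7, 14.2, 17.5], 0.68), ([279.2, 146.8, 13.4, 19.0], 0.63), ([249.9, 143.7, 14.1, 18.2], 0.6)]
beaker [([424.4, 232.2, 33.1, 23.6], 0.59)]
flask [([126.2, 212.9, 33.5, 28.0], 0.58), ([133.0, 244.1, 25.6, 22.1], 0.45)]
jar [([133.6, 244.8, 23.2, 20.3], 0.63)]
{'fov_y': 65.70646984690485, 'cx': 283.47714063698334, 'cy': 206.4725879029404, 'hand_eye': array([[-8.32115564e-04,  9.56455065e-01,  2.91878428e-01,
         8.01051011e+01],
       [ 9.99999277e-01,  5.42546698e-04,  1.07302697e-03,
         1.25196096e+00],
       [ 8.67944401e-04,  2.91879110e-01, -9.56454825e-01,
        -1.62916063e+02],
       [ 0.00000000e+00,  0.00000000e+00,  0.00000000e+00,
         1.00000000e+00]])}
```

Run:
```python
import cv2
a=cv2.imread("pics/top0.png")[120:300,100:460]; cv2.imwrite("pics/top0z.png",cv2.resize(a,None,fx=2.2,fy=2.2,interpolation=2))
a=cv2.imread("pics/scene0.png")[110:310,90:450]; cv2.imwrite("pics/scene0z.png",cv2.resize(a,None,fx=2.2,fy=2.2,interpolation=2))
```

```text
(no output)
```

View pics/top0z.png

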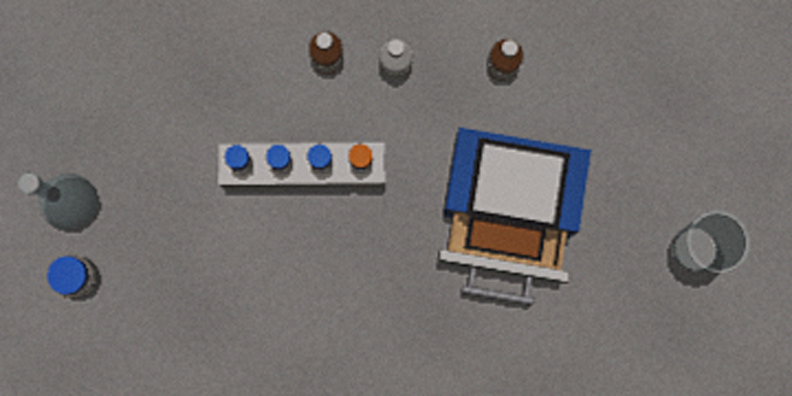

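View pics/scene0z.png

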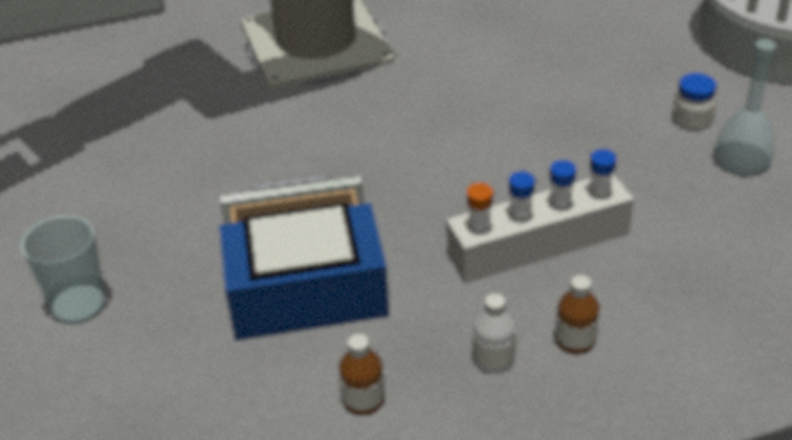

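```bash
cat > h.py <<'E'
import numpy as np, cv2
from workcell import ctrl, optics
from scipy.spatial.transform import Rotation as R
def ray(n,u,v,obs=None):
    m=optics.camera_model(n); f=210/np.tan(np.radians(m["fov_y"]/2)); x,y=(u-m["cx"]),(v-m["cy"])
    if n=="wrist":
        r=np.hypot(x,y)+1e-9; a=r/f; d=np.array([x/r*np.sin(a),-y/r*np.sin(a),-np.cos(a)])
        H=m["hand_eye"]; Rw=R.from_rotvec(obs["orientation"]).as_matrix()
        return Rw@H[:3,3]+obs["ee_pos"], Rw@H[:3,:3]@d
    V=m["view"]; d=np.array([x/f,-y/f,-1]); return -V[:3,:3].T@V[:3,3], V[:3,:3].T@d
def at_z(n,u,v,z,obs=None):
    c,d=ray(n,u,v,obs); return c+d*(z-c[2])/d[2]
def tri(rs):
    A=0;b=0
    for c,d in rs:
        d=d/np.linalg.norm(d); P=np.eye(3)-np.outer(d,d); A=A+P; b=b+P@c
    return np.linalg.solve(A,b)
E
python3 - <<'E'
from h import *
np.set_printoptions(precision=1,suppress=True)
T=cv2.imread("pics/top0.png"); S=cv2.imread("pics/scene0.png")
def cen(im,lo,hi,box):
    h=cv2.cvtColor(im,cv2.COLOR_BGR2HSV); m=cv2.inRange(h,lo,hi); k=np.zeros_like(m); x0,y0,x1,y1=box; k[y0:y1,x0:x1]=m[y0:y1,x0:x1]
    n,l,s,c=cv2.connectedComponentsWithStats(k); i=1+np.argmax(s[1:,4]); return c[i],s[i],(l==i)
o,so,_=cen(T,(3,130,90),(18,255,255),(255,180,275,200)); p,sp,_=cen(S,(3,130,90),(18,255,255),(295,185,320,210))
print("cap",o,so,p,sp,tri([ray("top",*o),ray("scene",*p)]),at_z("top",*o,122),at_z("scene",*p,118))
w,sw,m=cen(T,(0,0,170),(180,50,255),(310,180,360,225)); print("win",w,sw,at_z("top",*w,95))
r=cv2.minAreaRect(cv2.findContours(m.astype(np.uint8),0,2)[0][0]); b=[at_z("top",*q,95) for q in cv2.boxPoints(r)]; print(np.array(b))
w2,s2,m2=cen(S,(0,0,160),(180,50,255),(195,195,260,240)); print("win scene",w2,s2,at_z("scene",*w2,95))
for q in ((462,293),(532,300),(441,256),(568,278),(385,145),(220,145)):
    for z in (40,60,65,90): print(q,z,at_z("top",q[0]/2.2+100,q[1]/2.2+120,z))
E
```

```text
cap [263.5 190.5] [259 186  10  10  88] [307.9 197.5] [303 193  11  10  87] [610.   63.7 119.6] [609.5  63.6 122. ] [608.2  64.4 118. ]
win [335.4 203.1] [ 316  186   39   35 1000] [ 579.5 -171.1   95. ]
[[ 539.2 -106.9   95. ]
 [ 635.1 -121.3   95. ]
 [ 618.9 -235.8   95. ]
 [ 523.3 -220.4   95. ]]
win scene [225.7 218.4] [204 204  45  29 988] [ 584.6 -173.4   95. ]
(462, 293) 40 [417.4 -94.9  40. ]
(462, 293) 60 [416.3 -93.5  60. ]
(462, 293) 65 [416.1 -93.1  65. ]
(462, 293) 90 [414.7 -91.3  90. ]
(532, 300) 40 [ 409.6 -200.8   40. ]
(532, 300) 60 [ 408.6 -198.1   60. ]
(532, 300) 65 [ 408.4 -197.4   65. ]
(532, 300) 90 [ 407.1 -194.    90. ]
(441, 256) 40 [472.6 -62.   40. ]
(441, 256) 60 [470.8 -61.   60. ]
(441, 256) 65 [470.3 -60.8  65. ]
(441, 256) 90 [468.1 -59.5  90. ]
(568, 278) 40 [ 444.3 -255.2   40. ]
(568, 278) 60 [ 442.8 -251.8   60. ]
(568, 278) 65 [ 442.5 -251.    65. ]
(568, 278) 90 [ 440.7 -246.7   90. ]
(385, 145) 40 [641.5  27.6  40. ]
(385, 145) 60 [637.6  27.5  60. ]
(385, 145) 65 [636.6  27.5  65. ]
(385, 145) 90 [631.8  27.3  90. ]
(220, 145) 40 [634.3 280.8  40. ]
(220, 145) 60 [630.5 277.6  60. ]
(220, 145) 65 [629.6 276.7  65. ]
(220, 145) 90 [624.8 272.6  90. ]
```

```bash
python3 -m jog '[[0,0,0,0,0,-1,0],[0,0,0,0,0,-1,0],[0,0,0,0,0,-1,0],[0,0,0,0,0,-1,0],[0,0,0,0,0,-1,0],[0,0,0,0,0,-1,0],[0,0,0,0,0,-1,0],[0,0,0,0,0,-1,0],[0,0,0,0,0,-1,0],[0,0,0,0,0,-1,0],[0.95,0.13,0,0,0,0,0],[0.95,0.13,0,0,0,0,0],[0.95,0.13,0,0,0,0,0],[0.95,0.13,0,0,0,0,0],[0.95,0.13,0,0,0,0,0],[0.95,0.13,0,0,0,0,0],[0.95,0.13,0,0,0,0,0]]' && python3 -m jog '[[0.95,0.13,0,0,0,0,0],[0.95,0.13,0,0,0,0,0],[0.95,0.13,0,0,0,0,0],[0.95,0.13,0,0,0,0,0],[0.95,0.13,0,0,0,0,0],[0,0,0,0,0,0,0]]'
python3 - <<'E'
from h import *
np.set_printoptions(precision=3,suppress=True)
o=ctrl.get_obs(); im=optics.get_image("wrist"); cv2.imwrite("pics/w1.png",im[:,:,::-1])
print(o["ee_pos"],R.from_rotvec(o["orientation"]).as_matrix(),o["qpos"])
for t in ("lamp_drawer0_handle","lamp_drawer0","lamp"): print(t,[(np.round(d["extent"]).tolist(),d["conf"]) for d in optics.masks_of(t,"wrist")])
E
```

```text
t: 2.8
ee_pos: [305.5, -321.6, 222.8]
orientation: [2.377, 2.053, 0.0]
ft_force: [0.5, -0.9, 0.8]
width: 0.4
grasp_force: 0.0
t: 3.4
ee_pos: [359.1, -135.7, 222.9]
orientation: [-2.373, -2.059, -0.001]
ft_force: [-0.2, -0.7, -0.3]
width: 0.3
grasp_force: 0.0
[ 359.117 -135.681  222.864] [[ 0.141  0.99   0.   ]
 [ 0.99  -0.141  0.001]
 [ 0.001  0.    -1.   ]] [-0.393  0.056  2.127  0.001  0.958 -0.252]
lamp_drawer0_handle [([392.0, 190.0, 118.0, 181.0], 0.79)]
lamp_drawer0 [([392.0, 190.0, 119.0, 178.0], 0.8)]
lamp [([438.0, 193.0, 211.0, 185.0], 0.63)]
```

View pics/w1.png

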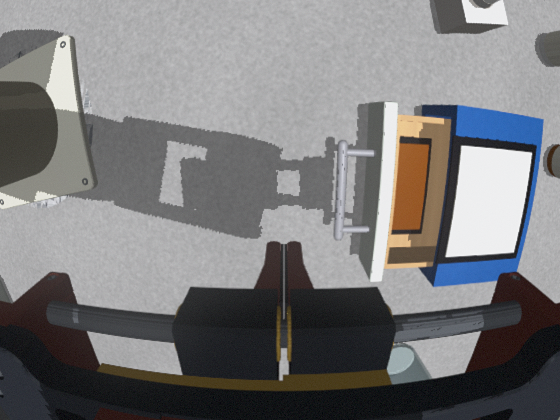

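Run:
```python
from h import *
np.set_printoptions(precision=1,suppress=True)
o=ctrl.get_obs()
tu=lambda a,b:ray("top",a/2.2+100,b/2.2+120)
print("handle ends",tri([tu(464,292),ray("wrist",344,144,o)]),tri([tu(530,299),ray("wrist",339,236,o)]))
for z in (35,50,65): print(z,at_z("wrist",342,190,z,o),at_z("top",497/2.2+100,296/2.2+120,z))
q=[(463,148),(535,153),(520,258),(447,256)]
print(np.array([at_z("wrist",*p,95,o) for p in q]),np.mean([at_z("wrist",*p,95,o) for p in q],0))
print("cap(top/scene) drawer front",at_z("wrist",390,103,80,o),at_z("wrist",377,280,80,o))
```

```text
handle ends [412.9 -91.6 140.4] [ 408.6 -192.4   80.8]
35 [ 422.6 -157.3   35. ] [ 414.6 -148.3   35. ]
50 [ 420.4 -153.2   50. ] [ 413.8 -146.8   50. ]
65 [ 418.1 -149.1   65. ] [ 413.  -145.2   65. ]
[[ 542.8 -114.8   95. ]
 [ 645.7 -128.    95. ]
 [ 635.2 -256.7   95. ]
 [ 524.9 -230.3   95. ]] [ 587.2 -182.4   95. ]
cap(top/scene) drawer front [472.8 -65.8  80. ] [ 446.9 -252.7   80. ]
```

```bash
python3 -m jog '[[-0.1,0,0.93,0,0,0,0],[-0.1,0,0.93,0,0,0,0],[-0.1,0,0.93,0,0,0,0],[0,0,0.93,0,0,0,0],[0,0,0.88,0,0,0,0],[0,0,0,0,0,0,0],[0,0.5,0,0,0,0,0],[0,0.25,0,0,0,0,0],[0,0.25,0,0,0,0,0],[0,0.25,0,0,0,0,0],[0,0.25,0,0,0,0,0],[0,0.25,0,0,0,0,0],[0,0,0,0,0,0,0]]'
python3 - <<'E'
from h import *
o=ctrl.get_obs(); im=optics.get_image("wrist"); cv2.imwrite("pics/w2.png",im[:,:,::-1])
E
```

```text
t: 4.9
ee_pos: [428.1, -161.3, 39.1]
orientation: [2.375, 2.053, 0.002]
ft_force: [-0.7, 0.4, 0.6]
width: 0.2
grasp_force: 0.0
```

View pics/w2.png

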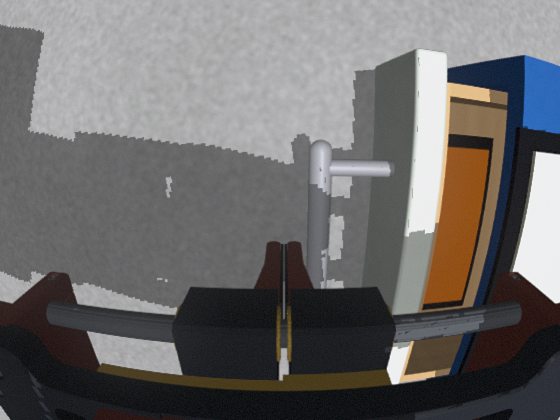

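```bash
python3 -m jog '[[0,0.25,0,0,0,0,0],[0,0.25,0,0,0,0,0],[0,0.25,0,0,0,0,0]]'; python3 -m jog '[[0,0.15,0,0,0,0,0],[0,0.15,0,0,0,0,0]]'
```

```text
t: 5.25
ee_pos: [456.3, -165.1, 38.5]
orientation: [-2.377, -2.053, 0.0]
ft_force: [-1.5, 1.3, -0.2]
width: 0.4
grasp_force: 0.7
t: 5.45
ee_pos: [461.8, -165.4, 38.0]
orientation: [-2.367, -2.047, 0.012]
ft_force: [-31.8, 0.3, 25.3]
width: 0.5
grasp_force: 16.1
```

```bash
python3 -m jog '[[0,-0.1,0,0,0,0,0],[0,0,0,0,0,0,0]]'
python3 - <<'E'
from h import *
o=ctrl.get_obs(); print(o["ee_pos"],o["ft_force"],o["moment"])
a=optics.get_image("top")[150:290,270:410,::-1]; b=optics.get_image("wrist")[:,140:,::-1]
a=cv2.resize(a,(420,420),interpolation=2)
cv2.imwrite("pics/c3.png",cv2.resize(np.hstack([a,b]),(800,400)))
E
```

```text
t: 5.65
ee_pos: [461.6, -165.6, 38.1]
orientation: [-2.374, -2.051, 0.004]
ft_force: [-6.2, 1.0, 1.7]
width: 0.5
grasp_force: 3.5
[ 461.55825108 -165.59692516   38.08497872] [-6.21199937  1.02071999  1.73292018] [0.22374563 1.05819918 0.01036197]
```

View pics/c3.png

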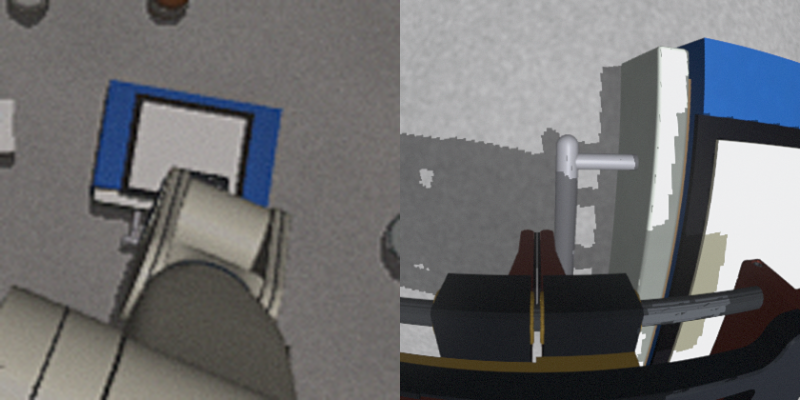

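```bash
python3 -m jog '[[0,0.03,0,0,0,0,0],[0,0,0,0,0,0,0],[0,0,0,0,0,0,0]]';  python3 -m jog '[[0,-0.4,0,0,0,0,0],[0,-0.9,0,0,0,0,0],[0,-0.5,-0.9,0,0,0,0.5],[0,0,-0.95,0,0,0,1],[0,0,-0.95,0,0,0,1],[0,0,-0.95,0,0,0,1],[0,0,-0.95,0,0,0,1],[0.5,0,0,0,0,0,1],[0.9,0,0,0,0,0,1],[0.9,0,0,0,0,0,1],[0,0,0,0,0,0,1]]'
python3 - <<'E'
from h import *
o=ctrl.get_obs(); print(o["ee_pos"],R.from_rotvec(o["orientation"]).as_matrix().round(3))
a=optics.get_image("top")[150:290,270:410,::-1]; b=optics.get_image("wrist"); cv2.imwrite("pics/w4.png",b[:,:,::-1])
h=cv2.cvtColor(b,cv2.COLOR_RGB2HSV); n,l,s,c=cv2.connectedComponentsWithStats(cv2.inRange(h,(3,150,120),(14,255,255))); print([(s[i],c[i]) for i in range(1,n) if s[i,4]>60])
a=cv2.resize(a,(420,420),interpolation=2)
cv2.imwrite("pics/c4.png",cv2.resize(np.hstack([a,b[:,140:,::-1]]),(800,400)))
E
```

```text
t: 6.05
ee_pos: [461.6, -165.6, 38.0]
orientation: [-2.372, -2.05, 0.006]
ft_force: [-10.3, 0.7, 4.9]
width: 0.4
grasp_force: 5.5
t: 7.15
ee_pos: [408.2, -62.5, 227.3]
orientation: [2.373, 2.057, 0.003]
ft_force: [-0.8, 0.3, 0.3]
width: 69.1
grasp_force: 0.0
[408.20179047 -62.52984846 227.34841403] [[ 0.142  0.99   0.002]
 [ 0.99  -0.142  0.   ]
 [ 0.001  0.002 -1.   ]]
[(array([546,   0,  14,  17,  91], dtype=int32), array([553.46153846,   6.12087912])), (array([550, 214,  10,  19,  65], dtype=int32), array([555.32307692, 221.86153846]))]
```

View pics/c4.png

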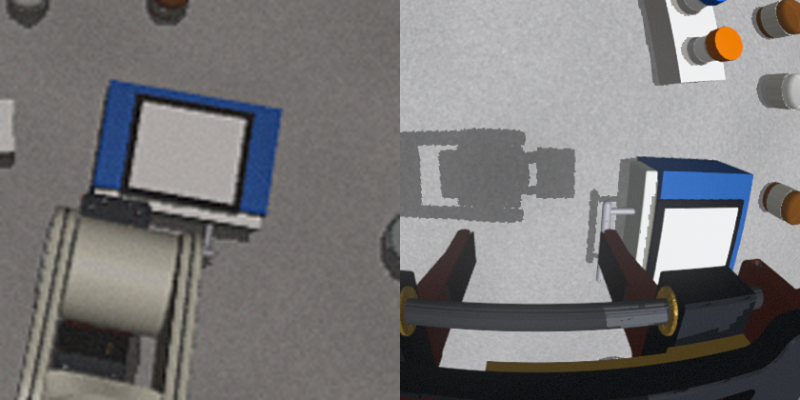

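```bash
python3 -m jog '[[0.77,0.9,0,0,0,0,1],[0.77,0.9,0,0,0,0,1],[0.77,0.9,0,0,0,0,1],[0.77,0.9,0,0,0,0,1],[0.77,0.9,0,0,0,0,1],[0,0,0,0,0,0,1],[0,0,0,0,0,0,1]]'
python3 - <<'E'
from h import *
np.set_printoptions(precision=1,suppress=True)
o=ctrl.get_obs(); print(o["ee_pos"],o["qpos"].round(2) if hasattr(o["qpos"],"round") else o["qpos"])
b=optics.get_image("wrist"); cv2.imwrite("pics/w5.png",b[:,:,::-1])
h=cv2.cvtColor(b,cv2.COLOR_RGB2HSV); n,l,s,c=cv2.connectedComponentsWithStats(cv2.inRange(h,(8,150,150),(20,255,255)))
for i in range(1,n):
  if s[i,4]>300: print(s[i],c[i],at_z("wrist",*c[i],121,o),tri([ray("wrist",*c[i],o),ray("top",263.5,190.5),ray("scene",307.9,197.5)]))
E
```

```text
t: 7.95
ee_pos: [608.0, 60.4, 225.8]
orientation: [-2.377, -2.053, 0.002]
ft_force: [-1.5, 0.5, 0.2]
width: 88.1
grasp_force: 0.0
[608.   60.4 225.8] [ 0.1  0.4  1.7 -0.   1.1  0.2]
[286 196  22  27 413] [297.3 207.7] [619.4  55.2 121. ] [614.6  60.6 124.7]
```

View pics/w5.png

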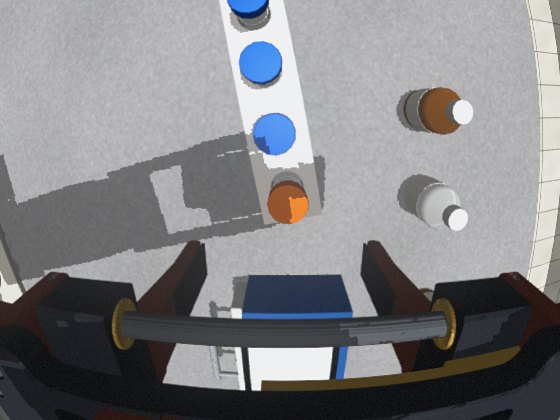

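```bash
python3 -m jog '[[0.05,0.07,0.8,0,0,0,1],[0,0,0.8,0,0,0,1],[0,0,0.8,0,0,0,1],[0,0,0.5,0,0,0,1],[0,0,0.3,0,0,0,1],[0,0,0,0,0,0,1]]'
python3 - <<'E'
from h import *
np.set_printoptions(precision=1,suppress=True)
o=ctrl.get_obs()
b=optics.get_image("wrist"); cv2.imwrite("pics/w6.png",b[:,:,::-1])
h=cv2.cvtColor(b,cv2.COLOR_RGB2HSV); m=cv2.inRange(h,(5,150,60),(20,255,255)); m[:, :200]=0; m[:,380:]=0; n,l,s,c=cv2.connectedComponentsWithStats(m)
for i in range(1,n):
  if s[i,4]>300: print(s[i],c[i],at_z("wrist",*c[i],124,o))
E
```

```text
t: 8.6
ee_pos: [609.0, 61.6, 97.5]
orientation: [-2.377, -2.051, 0.004]
ft_force: [-0.2, 0.2, 0.9]
width: 87.8
grasp_force: 0.0
[ 253  241   71   73 3730] [287.1 280.2] [611.3  61.9 124. ]
```

View pics/w6.png

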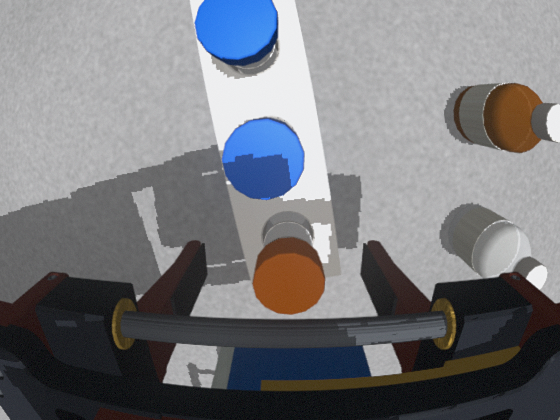

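```bash
python3 -m jog '[[0,0.05,0,0,0,0,1],[0,0,0,0,0,0,0],[0,0,0,0,0,0,0],[0,0,0,0,0,0,0],[0,0,0,0,0,0,0],[0,0,0,0,0,0,0],[0,0,0,0,0,0,0],[0,0,0,0,0,0,0]]'
```

```text
t: 9.45
ee_pos: [612.5, 62.5, 98.6]
orientation: [-2.377, -2.054, 0.0]
ft_force: [0.4, 0.3, -0.4]
width: 35.6
grasp_force: 0.1
```

```bash
python3 -m jog '[[0,0,0,0,0,0,0],[0,0,0,0,0,0,0],[0,0,0,0,0,0,0]]';  python3 -m jog '[[0,0,-0.15,0,0,0,0],[0,0,-0.3,0,0,0,0],[0,0,-0.4,0,0,0,0],[0,0,-0.5,0,0,0,0],[0,0,-0.5,0,0,0,0],[0,0,-0.5,0,0,0,0],[0,0,-0.5,0,0,0,0],[0,0,-0.5,0,0,0,0],[0,0,-0.4,0,0,0,0],[0,0,-0.2,0,0,0,0],[0,0,0,0,0,0,0]]'
python3 - <<'E'
from h import *
o=ctrl.get_obs(); print(o["qpos"],o["width"],o["grasp_force"],R.from_rotvec(o["orientation"]).as_matrix().round(3))
E
```

```text
t: 9.75
ee_pos: [612.5, 62.4, 98.6]
orientation: [-2.377, -2.054, 0.0]
ft_force: [0.4, -0.1, -0.2]
width: 34.7
grasp_force: 30.0
t: 10.85
ee_pos: [613.3, 62.5, 258.9]
orientation: [2.376, 2.052, 0.004]
ft_force: [-0.6, 0.2, -1.0]
width: 34.7
grasp_force: 30.0
[8.22645456e-02 3.71066013e-01 1.62005759e+00 2.40788526e-06
 1.14696493e+00 2.28067126e-01] 34.65611058704704 29.999849796295166 [[ 0.145  0.989  0.003]
 [ 0.989 -0.145  0.   ]
 [ 0.001  0.003 -1.   ]]
```

```bash
python3 -m jog '[[-0.5,0.05,0,0,0,0,0],[-0.8,0.09,0,0,0,0,0],[-0.9,0.1,0,0,0,0,0],[-0.9,0.1,0,0,0,0,0],[-0.9,0.1,0,0,0,0,0],[-0.9,0.1,0,0,0,0,0],[-0.7,0.07,0,0,0,0,0],[-0.34,0.03,0,0,0,0,0],[0,0,0,0,0,0,0],[0,0,0,0,0,0,0]]' && python3 -m jog '[[0,0,0,0.5,0,0,0],[0,0,0,0.7,0,0,0],[0,0,0,0.7,0,0,0],[0,0,0,0.7,0,0,0],[0,0,0,0.7,0,0,0],[0,0,0,0.7,0,0,0],[0,0,0,0.7,0,0,0],[0,0,0,0.7,0,0,0],[0,0,0,0.7,0,0,0],[0,0,0,0.7,0,0,0],[0,0,0,0.7,0,0,0],[0,0,0,0,0,0,0],[0,0,0,0,0,0,0]]'
python3 - <<'E'
from h import *
np.set_printoptions(precision=3,suppress=True)
o=ctrl.get_obs(); M=R.from_rotvec(o["orientation"]).as_matrix(); print(o["qpos"],o["width"],M); print("tilt",np.degrees(np.arccos(-M[2,2])),"mid",o["ee_pos"]+30.6*M[:,2],"low",o["ee_pos"]+88.6*M[:,2])
b=optics.get_image("wrist"); a=optics.get_image("top")[140:280,270:410]; s=optics.get_image("scene"); 
for n,i in (("w7",b),("s7",s)): cv2.imwrite(f"pics/{n}.png",i[:,:,::-1])
v=np.hstack([cv2.resize(x,(400,400),interpolation=2) for x in (a,s[150:270,160:280])]); cv2.imwrite("pics/c7.png",v[:,:,::-1])
E
```

```text
t: 11.85
ee_pos: [603.0, -175.6, 256.2]
orientation: [-2.377, -2.053, 0.0]
ft_force: [-0.3, 0.6, -0.3]
width: 34.6
grasp_force: 30.0
t: 13.15
ee_pos: [603.6, -175.1, 255.9]
orientation: [-1.865, -1.614, 0.668]
ft_force: [0.6, -0.3, -0.4]
width: 34.5
grasp_force: 30.0
[-0.261  0.813  1.074 -0.092  2.034 -0.124] 34.481344457766745 [[ 0.144  0.7   -0.699]
 [ 0.99  -0.102  0.102]
 [ 0.    -0.707 -0.708]]
tilt 44.9604364039468 mid [ 582.176 -172.005  234.28 ] low [ 541.618 -166.114  193.24 ]
```

View pics/c7.png

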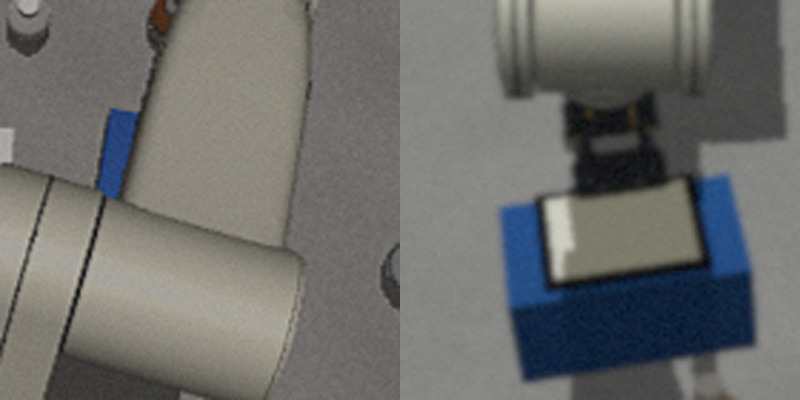

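View pics/w7.png

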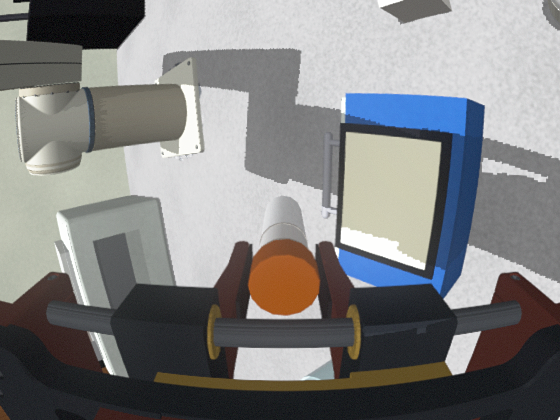

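Run:
```python
from h import *
np.set_printoptions(precision=1,suppress=True)
o=ctrl.get_obs()
P=np.array([at_z("wrist",*p,95,o) for p in [(344,123),(451,134),(433,278),(336,245)]]); print(P,P.mean(0),[np.linalg.norm(P[i]-P[i-1]) for i in range(4)])
s=cv2.imread("pics/s7.png")
Q=np.array([at_z("scene",160+(u-400)*.3,150+v*.3,95) for u,v in [(540,195),(692,178),(708,263),(550,285)]]); print(Q,Q.mean(0))
T=np.array([at_z("top",270+u/3,150+v/3,95) for u,v in [(133*1.05,93*1.05),(253*1.05,114*1.05),(239*1.05,215*1.05),(124*1.05,192*1.05)]]); print(T,T.mean(0))
```

```text
[[ 538.4  -98.3   95. ]
 [ 649.5 -115.6   95. ]
 [ 631.7 -249.2   95. ]
 [ 515.3 -231.6   95. ]] [ 583.7 -173.7   95. ] [np.float64(135.26295948930616), np.float64(112.41822004940445), np.float64(134.82483128023117), np.float64(117.71802545244245)]
[[ 519.3 -226.3   95. ]
 [ 544.9  -97.8   95. ]
 [ 652.2 -115.9   95. ]
 [ 631.  -243.4   95. ]] [ 586.9 -170.8   95. ]
[[ 645.9 -108.6   95. ]
 [ 625.2 -246.8   95. ]
 [ 508.3 -231.1   95. ]
 [ 531.  -100.1   95. ]] [ 577.6 -171.6   95. ]
```

```bash
python3 -m jog '[[0,0.15,0.15,0,0,0,0],[0,0.25,0.25,0,0,0,0],[0,0.25,0.25,0,0,0,0],[0,0.22,0.22,0,0,0,0],[0,0.12,0.12,0,0,0,0],[0,0,0,0,0,0,0],[0,0,0,0,0,0,0],[0,0,0,0,0,0,0],[0,0,0,0,0,0,0],[0,0,0,0,0,0,0]]'
python3 - <<'E'
from h import *
np.set_printoptions(precision=2,suppress=True)
o=ctrl.get_obs(); M=R.from_rotvec(o["orientation"]).as_matrix(); print(o["width"],o["grasp_force"]); print("tilt",np.degrees(np.arccos(-M[2,2])),"mid",o["ee_pos"]+30.6*M[:,2],"low",o["ee_pos"]+88.6*M[:,2])
b=optics.get_image("wrist"); s=optics.get_image("scene")[140:280,140:280]
v=np.hstack([cv2.resize(s,(390,390),interpolation=2),cv2.resize(b[:,70:490],(390,390))]); cv2.imwrite("pics/c8.png",v[:,:,::-1])
E
```

```text
t: 14.3
ee_pos: [603.5, -176.4, 201.2]
orientation: [-1.866, -1.612, 0.667]
ft_force: [0.3, 0.7, -0.0]
width: 34.4
grasp_force: 30.0
34.357033889243546 29.999936521053314
tilt 44.94935066998363 mid [ 582.12 -173.24  179.51] low [ 541.58 -167.3   138.46]
```

View pics/c8.png

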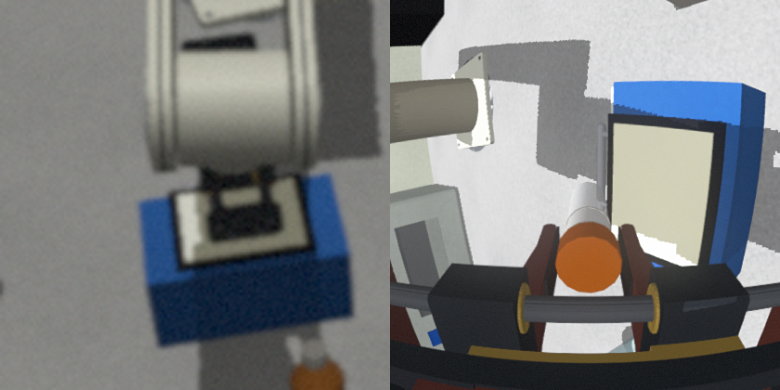

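```bash
python3 -c "
from workcell import ctrl
print(ctrl.close_job())"
```

```text
the job is handed in; nothing more can be done
None
```

I pushed the drawer home against its stop, then drew out the orange-capped tube. It is held at about 45° with the cap end higher, its middle over the window centre and its lower end about 3 cm clear, and I've handed the job in (no verdict was returned).

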